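# Close the hold-down arms over a circuit board

### The arm

A 7-joint arm with a two-finger parallel gripper is mounted at the origin on the work surface. World frame = base frame: x ahead of the robot, y to its left, z up, the work surface at z = 0. Lengths are in m, angles in rad, forces in N, time in s.
With the tool pointing down it reaches from about 0.425 to 0.925 m from the base axis. Payload 6.8 kg.
Tool frame: the origin (TCP) lies midway between the tips of the shut fingers; the grasp point (between the pads) lies 19 mm behind it (bot.pinch_z is the distance from the TCP to the grasp point, in m); x points along the fingers, y is the direction in which the jaws open and shut, and the axes are right-handed (so a half turn about x gives the same grasp; the last joint's range is limited). The gripper opens to 85 mm and grips with 20 to 120 N. Pads are 22 mm wide; open, the fingers measure 114 mm over their backs; the gripper's body (76 mm by 85 mm) begins 54 mm behind the grasp point. The pads swing forward as they close: fully open they stand 13 mm farther back than shut.
Start: joints at [-1.389, 0.477, 0.022, 1.555, -0.011, 1.109, -0.083], TCP at [0.193, 0.647, 0.231] pointing down, gripper open.
Joint ranges: [-2.96, 2.96], [-0.34, 2.1], [-1.41, 1.46], [0.24, 2.44], [-1.37, 4.51], [0.17, 1.92], [-2.96, 2.96]. Speed limits (rad/s): [2.39, 2.39, 3.14, 3.14, 3.14, 3.14, 3.14].

### API

Orientations are given as a unit quaternion [w, x, y, z].
In Python, from station import bot gives the robot as it stands. The module is installed in compiled form; this text tells all that it offers.
- The arm moves only by the tool step_arm, never from a script. Its argument "plan" is a list of rows, each a list of 6 numbers: the shift along the tool's x, y, z in units of 40 mm (1.0 is 40 mm), then the turn, a rotation vector about the tool's x, y, z in units of 360 degrees (1.0 is 360 degrees). In form: [[dx, dy, dz, ax, ay, az], ...]. A call has 1 to 8 rows; each row shifts and turns the commanded pose from where the row before left it, along the tool's axes as they then stand; what a row does not reach is not made up. A row lasts 1/8 s, in which the tool goes at most 62.5 mm and 10.7 degrees, less where a joint would pass 70% of its speed; a pose out of reach is approached as far as the arm can. A call with a number of a shift or a turn outside -1 to 1 is refused whole. A call with a gripper value outside its range is refused whole. "fingers" is the closure, from -1 (fully open) to 1 (shut), set as the call begins (left out, the last holds). The fingers move at their own pace and stop on an object; "force" is the grip in N (left out, the last holds). Time passes only in rows, so rows that do not move let the fingers close. It gives the time, the measured TCP pose, the force and the opening at its end, in the units of the state.
- bot.get_obs(): the state, without advancing time (a new reading comes with each control period).
- bot.read_camera(name): name is "scene" or "top"; returns (picture, depth): 384x512x3 uint8, red, green, blue; 384x512 float32, m along the optical axis (not along the pixel's ray), 0 where there is no reading.
- bot.camera_model(name): a dict with "mtx" (3x3 intrinsics, pixels), "origin" and "rotation" of the camera in the world. Camera axes: x right, y up, looking along -z (the intrinsics and any distortion apply to the point x, -y, -z); pixel columns grow to the right and rows downward; lengths in m; the calibration is good to about 2 mm. A picture is of the moment at which its call begins. camera_model takes no time and is no camera call.
- bot.hand_in(): hands the job in, once; it reports no verdict.
The state is a dict: "t": time; "q": joint angles; "joint_vel": joint speeds; "joint_torque": joint torques, N m; "eef_pos": TCP position; "tool_rot": TCP orientation; "contact_force": force on the tool from outside, world axes, zero at the start; "torque": the same for the moment, N m; "gripper_width": opening from 0.0 (shut) to 1.0 (fully open).
Only numpy, scipy, OpenCV 4.12 (cv2) and the standard library are available. Lean on these libraries where they do the work, as an engineer would, in place of code of your own. Each camera call takes 0.05 s, during which the arm holds its last target.

### The job

The circuit board lies ready in its carrier on the bench beside the reflow oven. With a fingertip, gently push the two hold-down arms, the long one and the short one, round over the board until the foot under the tip of each arm stands wholly above its own bare round pad, then let go of everything. Only push the arms, do not grip or pinch them; leave the board lying in its place and do not disturb the other things on the bench.

Things in the scene. Friction and masses are not known exactly. Their poses are not given: they have to be found in the camera images.
- carrier: Board carrier: plain aluminium plate 240 (its x) x 260 (its y) x 12 mm, fixed to the bench, turned up to 0.35 rad. Origin: centre of its underside, on the bench; z up. In its middle lies the circuit board; two metal swing arms turn about upright posts on it. Everything on it outside the two arms and their posts is lower than 40 mm above the bench.
- board: Green circuit board 110 (its x) x 140 (its y) x 3 mm, 80 to 170 g, loose, lying between low lips (about 1.5 mm play) on the carrier. Top face 15 mm above the bench, parts on it up to 31 mm above the bench. Origin: centre of its underside.
- long_arm (a joint): Angle (rad) of the long arm about its upright post. 0: foot nominally over its pad; grows as the arm swings outwards, anticlockwise seen from above; so it is closed by turning it clockwise. Stops at -0.35 and 1.6; starts between 0.6 and 1.3. Stiff hinge (about 0.12 N m): about 2 N on the arm moves it, and it stays where it is left.
- short_arm (a joint): The same for the short arm, but it grows as the arm swings outwards clockwise seen from above; so it is closed by turning it anticlockwise. Stops at -0.35 and 1.6; starts between 0.6 and 1.3. Same stiffness.
- long_pivot (a point): Point on the long arm's pivot axis at mid-height of the arm, 46 mm above the bench (carrier's corner nearest the robot on the left). Hub 26 mm in diameter.
- short_pivot (a point): The same for the short arm (carrier's far right corner).
- long_foot (a point): Centre of the underside of the long arm's foot: a black pin 8 mm in diameter hanging under the arm's tip, ending 2 mm above the board. The arm is a straight level metal bar (arm 60 g), 12 mm wide, from 40 to 52 mm above the bench, running from the pivot axis to 6 mm beyond this point; pivot axis to foot 95 mm.
- short_foot (a point): The same for the short arm: pivot axis to foot 82 mm.
- long_pad (a point): Centre of the bare round pad (22 mm in diameter, flat, copper) on the board's top that belongs under the long arm's foot, near the board's left edge; the arc of the foot passes over it.
- short_pad (a point): The same for the short arm's foot, right of the middle, towards the far edge. Each arm can reach only its own pad.
- spacer: Bystander: brass spacer standing on the carrier near its edge nearest the robot, 14 mm in diameter, 24 mm high (top 36 mm above the bench). Origin: centre of its underside.
- paste_jar: Bystander: grey paste jar with white lid, 56 mm in diameter, 55 mm high, on the bench to the right of the carrier. Origin: centre of its underside.
- flux_brush: Bystander: brush 150 mm long lying on the bench to the left of the carrier, under 25 mm high.
- reel: Bystander: flat black reel, 90 mm in diameter, 12 mm high, lying beyond the carrier.
- spare_board: Bystander: small circuit board, 60 x 80 mm, up to 11 mm high, lying to the right of the carrier.
- screwdriver: Bystander: screwdriver 170 mm long lying on the bench well to the left.
- parts_tray: Bystander: grey open tray 100 x 140 x 30 mm on the bench well to the right.
There are look-alikes about, which are no part of the job. Leave any brown look-alike of the board alone.

How it is judged:
At the end, for the whole second after the job is handed in: The foot of the long arm and the foot of the short arm are each within 8 mm (seen from above) of the centre of their own pad, both arms at rest, and the board lies flat within 6 mm of where it started (horizontal distance between long_foot and long_pad below 0.008 m and velocity of joint long_arm between -0.05 and 0.05 rad/s and horizontal distance between short_foot and short_pad below 0.008 m and velocity of joint short_arm between -0.05 and 0.05 rad/s and distance of board from where it was at the start of the episode below 0.006 m and angle between board's own z axis and vertical below 0.05 rad); the robot touches nothing.
It fails at once if the board is lifted, tipped or shoved out of its place (distance of board from where it was at the start of the episode above 0.008 m or angle between board's own z axis and vertical above 0.1 rad).
It fails at once if an arm is gripped or pushed roughly (over 40 N between the fingers and an arm) (contact force between the fingers and long_arm above 40 N or contact force between the fingers and short_arm above 40 N).
It fails at once if a bystander is moved by more than 15 mm (distance of any of spacer, paste_jar, flux_brush, reel, spare_board, screwdriver, parts_tray from where it was at the start of the episode above 0.015 m).
It also fails if it takes over 58 s, if anything falls off the work surface, if the arm or the gripper's body presses on something with over 40 N, if the wrist force passes 120 N, or if a joint passes its speed limit or range.

## Working session

There is one attempt and no reset: what is moved stays moved. The work goes in short steps, Python scripts to look and compute and a tool call to move; the robot and the scene stay as the last step left them, time stands still between calls to the robot, and variables do not carry over. Pictures are saved under pics/ and viewed, and the job is handed in when it is done.

Besides the shell and the picture viewer there is one more tool, called after "Emit:" as name([rows], argument=value, ...), one row to a line, values as JSON. step_arm: Moves the arm, as the interface text tells. Shifts and turns lie within -1 to 1; 1 stands for 40 mm of shift or 360 degrees of turn. Its arguments: {"type":"object","properties":{"plan":{"type":"array"},"fingers":{"type":"number"},"force":{"type":"number"}},"required":["plan"]}

```bash
mkdir -p pics; ls; python3 - <<'E'
from station import bot
import cv2,numpy as np
print(bot.get_obs())
for n in("scene","top"):
    p,d=bot.read_camera(n); cv2.imwrite(f"pics/{n}0.png",p[:,:,::-1]); np.savez(f"{n}0.npz",p=p,d=d)
    m=bot.camera_model(n); print(n,m)
E
```

```text
pics
{'t': 0.0, 'q': array([-1.38912325,  0.47782311,  0.02233668,  1.55648405, -0.01150622,
        1.10931518, -0.08310287]), 'joint_vel': array([-2.05007542e-04, -6.68900556e-04, -1.58040556e-03,  1.57281918e-03,
        1.54694949e-04, -9.92187970e-04, -2.80469724e-05]), 'joint_torque': array([-2.50274597e-04, -5.96466029e+01,  1.60785299e+00, -2.81186289e+01,
        1.25294714e-02,  9.53489682e-03, -5.30194214e-06]), 'eef_pos': array([0.19270768, 0.64626335, 0.23029648]), 'tool_rot': array([ 0.69964928,  0.10141522,  0.69974781, -0.10275624]), 'contact_force': array([-0.40477424, -0.81835934, -0.74931506]), 'torque': array([-0.01343378, -0.05275206, -0.00835973]), 'gripper_width': 0.9996305812618685}
scene {'mtx': array([[385.1874497 ,   0.        , 260.16253944],
       [  0.        , 385.1874497 , 194.36409225],
       [  0.        ,   0.        ,   1.        ]]), 'origin': array([1.33084098, 0.41627434, 0.78699009]), 'rotation': array([0.47167954, 0.23568542, 0.37766446, 0.7611441 ])}
top {'mtx': array([[397.81589627,   0.        , 257.44729141],
       [  0.        , 397.81589627, 192.10964416],
       [  0.        ,   0.        ,   1.        ]]), 'origin': array([0.29428496, 0.00836293, 1.43095013]), 'rotation': array([ 0.70575564,  0.05002144, -0.05643708, -0.70443004])}
```

View pics/scene0.png

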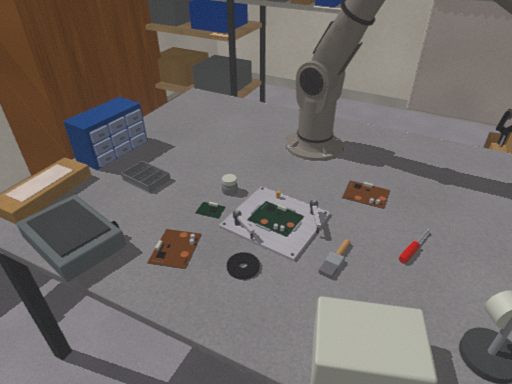

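View pics/top0.png

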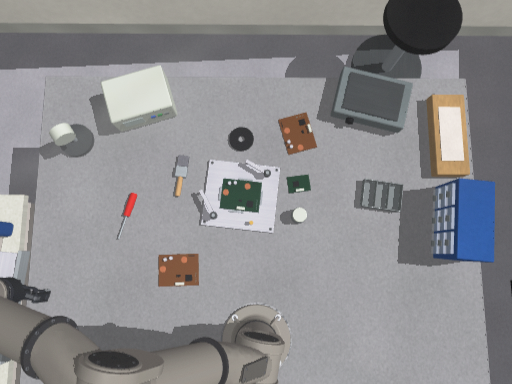

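```bash
cat > h.py <<'E'
import numpy as np,cv2
from scipy.spatial.transform import Rotation as R
from station import bot
def cam(n):
    m=bot.camera_model(n); q=m['rotation']
    return np.array(m['mtx']),np.array(m['origin']),R.from_quat([q[1],q[2],q[3],q[0]]).as_matrix(),m
def ray(n,u,v):
    K,o,Rm,_=cam(n); d=np.array([(u-K[0,2])/K[0,0],-(v-K[1,2])/K[1,1],-1.]); return o,Rm@d
def plane(n,u,v,z):
    o,d=ray(n,u,v); return o+d*(z-o[2])/d[2]
def proj(n,P):
    K,o,Rm,_=cam(n); c=Rm.T@(np.array(P)-o); return K[0,0]*c[0]/-c[2]+K[0,2],K[1,1]*c[1]/c[2]+K[1,2]
E
python3 - <<'E'
from h import *
for n in("scene","top"):
    p=np.load(f"{n}0.npz")['p']
    c=p[180:260,215:335] if n=="scene" else p[150:240,190:290]
    s=(215,180) if n=="scene" else (190,150)
    im=cv2.resize(c[:,:,::-1],None,fx=6.6,fy=6.6,interpolation=cv2.INTER_CUBIC)
    for k in range(0,c.shape[1],10): cv2.putText(im,str(s[0]+k),(int(k*6.6),10),0,.35,(0,0,255))
    for k in range(0,c.shape[0],10): cv2.putText(im,str(s[1]+k),(0,int(k*6.6)+4),0,.35,(0,0,255))
    cv2.imwrite(f"pics/{n}0c.png",im)
    print(n,cam(n)[3].keys())
E
```

```text
scene dict_keys(['mtx', 'origin', 'rotation'])
top dict_keys(['mtx', 'origin', 'rotation'])
```

View pics/scene0c.png

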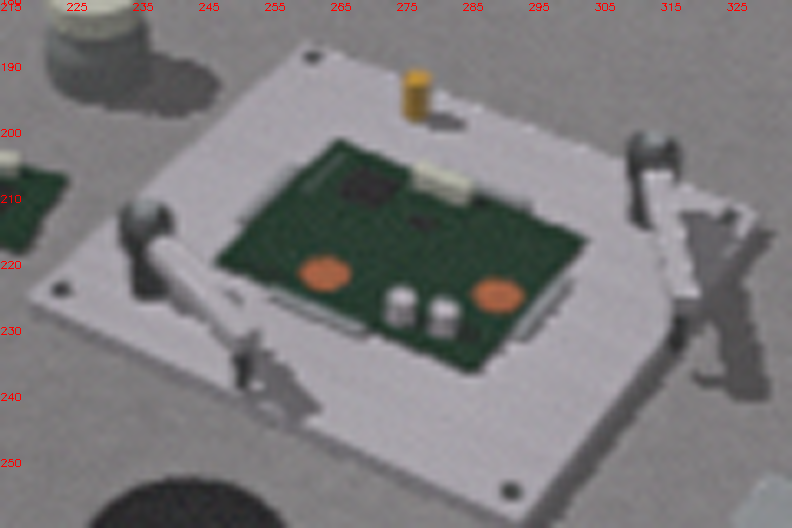

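View pics/top0c.png

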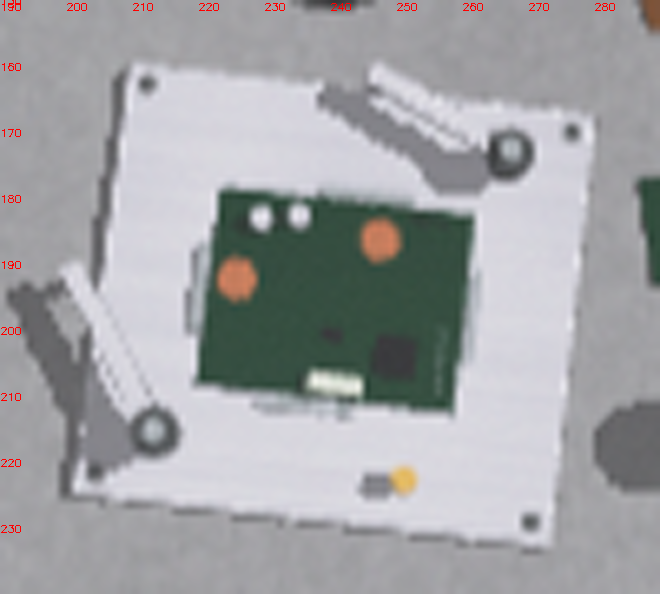

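```bash
cat > meas.py <<'E'
from h import *
def pads(n,p,box):
    hsv=cv2.cvtColor(p,cv2.COLOR_RGB2HSV)
    m=cv2.inRange(hsv,(0,90,120),(16,255,255)); k=np.zeros_like(m); x0,y0,x1,y1=box; k[y0:y1,x0:x1]=m[y0:y1,x0:x1]
    r=cv2.connectedComponentsWithStats(k); return [(r[3][i],r[2][i,4]) for i in range(1,r[0]) if r[2][i,4]>8]
BOX={"scene":(245,200,305,240),"top":(215,178,262,205)}
E
python3 - <<'E'
from meas import *
for n in BOX:
    p=np.load(f"{n}0.npz")['p']
    for c,a in pads(n,p,BOX[n]): print(n,c,a,plane(n,*c,0.015))
def tri(a,b):
    o1,d1=ray("scene",*a);o2,d2=ray("top",*b)
    A=np.stack([d1,-d2],1);s=np.linalg.lstsq(A,o2-o1,rcond=None)[0]
    return o1+s[0]*d1,o2+s[1]*d2
print("hubL",tri((314.2,201.5),(211.8,215.2)))
print("hubS",tri((237,211.5),(265.8,173)))
print("spacer",plane("top",249.5,222.5,.036))
print("tipL top",plane("top",199,190.5,.052),"tipS",plane("top",245.3,160.5,.052))
d=np.load("top0.npz")['d']; 
for u,v in[(212,215),(266,173),(205,203),(255,167),(240,190)]:
    print(u,v,d[v,u]); 
q=bot.get_obs()['tool_rot'];print(R.from_quat([q[1],q[2],q[3],q[0]]).as_matrix().round(3))
E
```

```text
scene [263.81481481 221.11111111] 27 [0.53215787 0.03513061 0.015     ]
scene [289.88 224.44] 25 [0.51079523 0.11199813 0.015     ]
top [247.15625 185.9375 ] 32 [0.53174202 0.03276441 0.015     ]
top [225.40625 191.65625] 32 [0.51066665 0.11090355 0.015     ]
hubL (array([0.42209127, 0.1535084 , 0.0550191 ]), array([0.42191681, 0.15400916, 0.05505592]))
hubS (array([ 0.57170379, -0.03447491,  0.05650386]), array([ 0.57117387, -0.03335433,  0.05636311]))
spacer [0.39829711 0.02352931 0.036     ]
tipL top [0.50887074 0.2007286  0.052     ] tipS [0.61702002 0.03917523 0.052     ]
212 215 1.3708975
266 173 1.3974632
205 203 1.3867112
255 167 1.4128051
240 190 1.4321508
[[-0.     0.286  0.958]
 [-0.002  0.958 -0.286]
 [-1.    -0.002  0.   ]]
```

```bash
python3 - <<'E'
from meas import *
for nm,h,t,L,pad in(("L",(212.8,215),(200.1,190.1),.095,(.5107,.1114)),("S",(266.9,172.7),(246.6,159.8),.082,(.532,.0335))):
    P=plane("top",*h,.056)[:2];T=plane("top",*t,.052)[:2];pad=np.array(pad)
    e=T-P;e2=pad-P
    print(nm,P,T,np.linalg.norm(e),L+.006,"dpad",np.linalg.norm(e2),"ang",np.degrees(np.arctan2(e[1],e[0])),np.degrees(np.arctan2(e2[1],e2[0])))
E
```

```text
L [0.42253052 0.15046336] [0.51029935 0.19691204] 0.09930180922368571 0.101 dpad 0.09643549038844847 ang 27.888514586148727 -23.89566514972464
S [ 0.57233563 -0.03724356] [0.61957888 0.03457729] 0.08596602954099129 0.08800000000000001 dpad 0.0814347212284557 ang 56.66336093344442 119.69035167174928
```

Candidates: long hub at top px (213,215) with tip (200,190), short hub (267,173) with tip (247,160). The pads are (225,192) for the long arm and (247,186) for the short. The orange spots on the brown boards, about (184,260) and (288,130), are look-alikes and I'll leave them alone. The crops confirm the green board. Next is the transit with fingers shut.

Emit:
step_arm([
  [0,-0.68,0.8,0,0,0],
  [0,-0.68,0.8,0,0,0],
  [0,-0.68,0.8,0,0,0],
  [0,-0.68,0.8,0,0,0],
  [0,-0.68,0.8,0,0,0],
  [0,-0.68,0.8,0,0,0],
  [0,-0.68,0.8,0,0,0],
  [0,-0.68,0.8,0.02,0,0],
], fingers=1, force=30)

```text
t: 1.1
eef_pos: [0.3765, 0.3637, 0.2311]
tool_rot: [0.692, 0.147, 0.692, -0.147]
contact_force: [0.3, 0.2, -0.5]
gripper_width: 0.006
```

Emit:
step_arm([
  [0,-0.56,0.87,0,0,0],
  [0,-0.56,0.87,0,0,0],
  [0,-0.56,0.87,0,0,0],
  [0,-0.55,0.88,0,0,0],
  [0.8,0,0,0,0,0],
  [0.8,0,0,0,0,0],
  [0.8,0,0,0,0,0],
  [0.8,0,0,0,0,0],
])

```text
t: 2.1
eef_pos: [0.4675, 0.2271, 0.1021]
tool_rot: [0.692, 0.146, 0.692, -0.146]
contact_force: [0.0, -0.1, 1.2]
gripper_width: 0.002
```

Emit:
step_arm([
  [0.5,0,0,0,0,0],
  [0.5,0,0,0,0,0],
  [0.4,0,0,0,0,0],
  [0.08,0,0,0,0,0],
  [0,0,0,0,0,0],
])

```text
t: 2.72
eef_pos: [0.4679, 0.2273, 0.0443]
tool_rot: [0.692, 0.146, 0.692, -0.146]
contact_force: [0.5, -0.4, -0.2]
gripper_width: 0.0
```

```bash
python3 - <<'E'
from h import *
print(bot.get_obs()['eef_pos'],bot.get_obs()['contact_force'])
p,_=bot.read_camera("scene")
cv2.imwrite("pics/s1.png",cv2.resize(p[150:270,215:375,::-1],None,fx=5,fy=5,interpolation=cv2.INTER_CUBIC))
E
```

```text
[0.46790836 0.22726866 0.044274  ] [ 0.50329339 -0.39001377 -0.19596575]
```

View pics/s1.png

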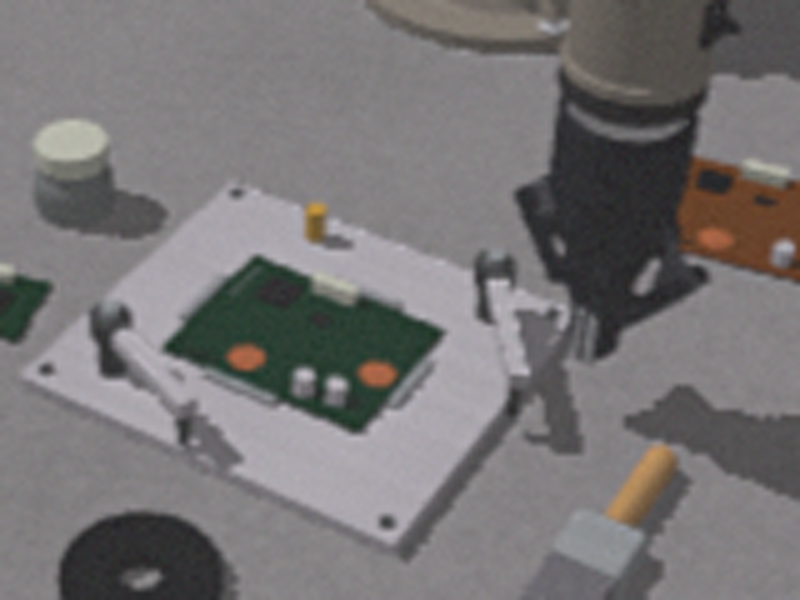

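Emit:
step_arm([
  [0.04,-0.15,0.15,0,0,0],
  [0,-0.15,0.15,0,0,0],
  [0,-0.12,0.12,0,0,0],
  [0,-0.12,0.12,0,0,0],
  [0,-0.12,0.12,0,0,0],
  [0,-0.12,0.12,0,0,0],
  [0,-0.12,0.12,0,0,0],
  [0,0,0,0,0,0],
])

```text
t: 3.78
eef_pos: [0.4864, 0.1788, 0.0425]
tool_rot: [0.692, 0.146, 0.692, -0.146]
contact_force: [0.8, 0.7, 0.5]
gripper_width: -0.002
```

```bash
python3 - <<'E'
from h import *
for n,b in(("scene",(150,270,215,375)),("top",(145,245,180,310))):
    p,_=bot.read_camera(n)
    cv2.imwrite(f"pics/2{n}.png",cv2.resize(p[b[0]:b[1],b[2]:b[3],::-1],None,fx=5,fy=5,interpolation=cv2.INTER_CUBIC))
E
```

```text
(no output)
```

View pics/2scene.png

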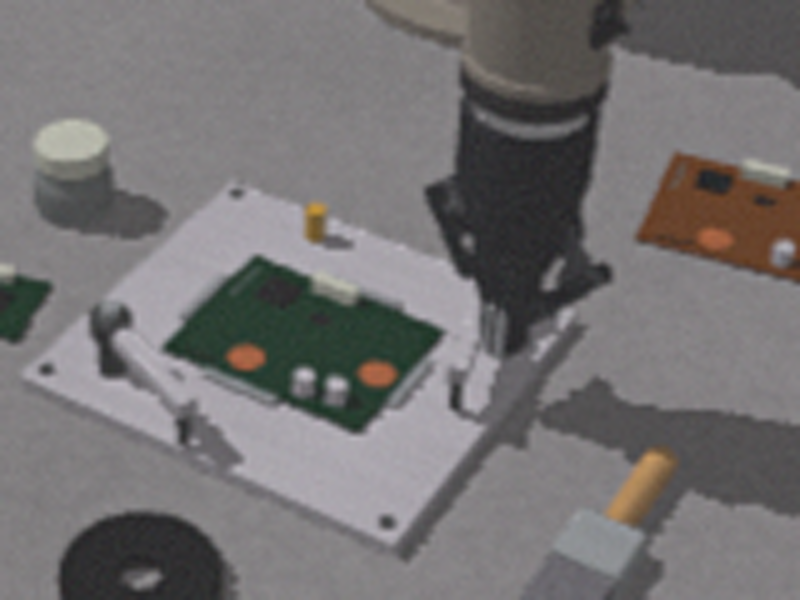

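View pics/2top.png

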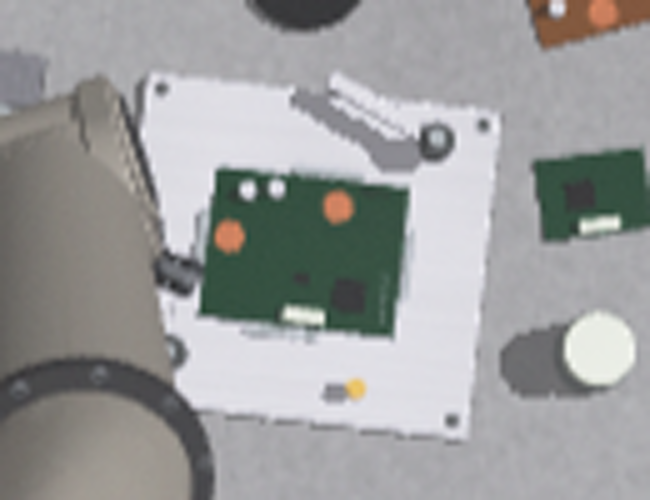

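```bash
python3 - <<'E'
from h import *
f=plane("scene",455/5+214.6,406/5+149.6,.017);P=np.array([.4225,.1505]);e=f[:2]-P
print(f,np.linalg.norm(e),np.degrees(np.arctan2(e[1],e[0])), "pin-based pad", plane("scene",378/5+214.6,374/5+149.6,.015))
E
```

```text
[0.5182208  0.16516357 0.017     ] 0.09683744725412322 8.709490433258148 pin-based pad [0.51019787 0.11279021 0.015     ]
```

Emit:
step_arm([
  [0,-0.12,0.11,0,0,0],
  [0,-0.12,0.11,0,0,0],
  [0,-0.12,0.11,0,0,0],
  [0,-0.12,0.11,0,0,0],
  [0,-0.12,0.11,0,0,0],
  [0,-0.12,0.11,0,0,0],
  [0,-0.12,0.11,0,0,0],
  [0,0,0,0,0,0],
])

```text
t: 4.88
eef_pos: [0.5012, 0.1356, 0.0425]
tool_rot: [0.692, 0.146, 0.692, -0.146]
contact_force: [0.0, 0.0, 0.8]
gripper_width: -0.0
```

```bash
python3 - <<'E'
from h import *
p,_=bot.read_camera("scene")
cv2.imwrite("pics/3scene.png",cv2.resize(p[190:250,255:335,::-1],None,fx=10,fy=10,interpolation=cv2.INTER_CUBIC))
E
```

```text
(no output)
```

View pics/3scene.png

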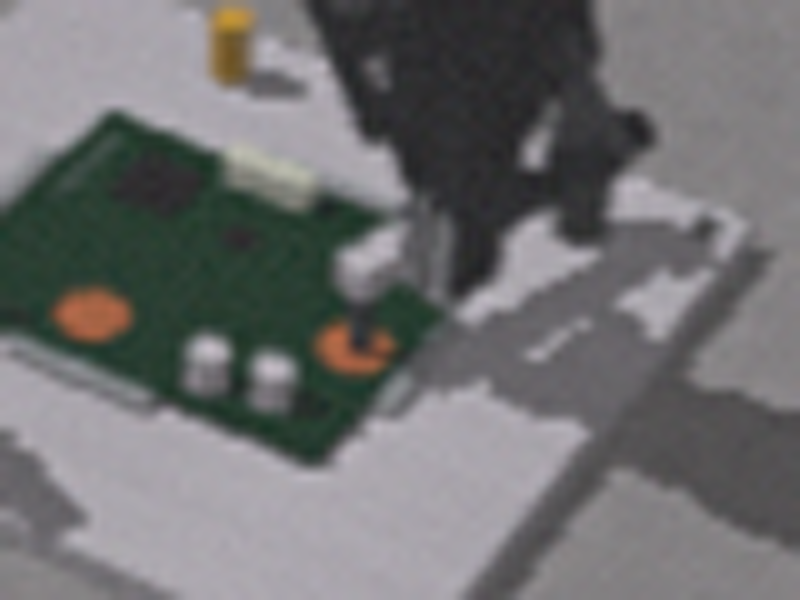

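```bash
python3 - <<'E'
from h import *
g=lambda u,v,z:plane("scene",u/10+254.55,v/10+189.55,z)
P=np.array([.4225,.1505]);f=g(361,347,.017);p=g(355.5,346.5,.015)
for x in(f,p):
    e=x[:2]-P;print(x,np.linalg.norm(e),np.degrees(np.arctan2(e[1],e[0])))
print(np.linalg.norm((f-p)[:2]))
E
```

```text
[0.51109471 0.11452382 0.017     ] 0.09562065077496225 -22.100887638379998
[0.50949634 0.11216912 0.015     ] 0.0950663983162628 -23.778453334736643
0.0028459482446769793
```

Emit:
step_arm([
  [0,-0.05,0,0,0,0],
  [0,0,0,0,0,0],
  [0,0.2,0,0,0,0],
  [0,0.4,0,0,0,0],
  [-0.7,0.4,0,0,0,0],
  [-0.9,0,0,0,0,0],
  [-0.9,0,0,0,0,0],
  [0,0,0,0,0,0],
])

```text
t: 5.92
eef_pos: [0.5183, 0.1733, 0.1453]
tool_rot: [0.694, 0.147, 0.69, -0.144]
contact_force: [-0.2, -0.9, 0.7]
gripper_width: -0.001
```

```bash
python3 - <<'E'
from h import *
p,_=bot.read_camera("scene")
cv2.imwrite("pics/4scene.png",cv2.resize(p[190:250,255:335,::-1],None,fx=10,fy=10,interpolation=cv2.INTER_CUBIC))
E
```

```text
(no output)
```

View pics/4scene.png

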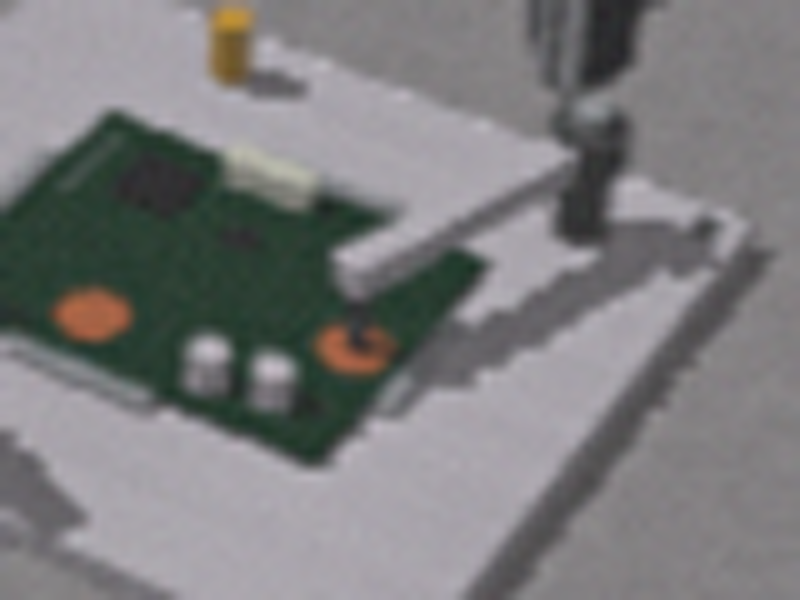

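Emit:
step_arm([
  [0,-0.47,0.77,0,0,0],
  [0,-0.47,0.77,0,0,0],
  [0,-0.47,0.77,0,0,0],
  [0,-0.47,0.77,0,0,0],
  [0,-0.46,0.77,0,0,0],
  [0,-0.46,0.77,0,0,0],
  [0,0,0,0.025,0,0],
  [0,0,0,0.025,0,0],
])

```text
t: 6.98
eef_pos: [0.6395, -0.0059, 0.1406]
tool_rot: [0.659, 0.254, 0.661, -0.255]
contact_force: [0.1, -0.3, -0.1]
gripper_width: -0.003
```

Emit:
step_arm([
  [0,0,0,0.025,0,0],
  [0,0,0,0.025,0,0],
  [0,0,0,0,0,0],
  [0,0,0,0,0,0],
])

```text
t: 7.48
eef_pos: [0.6396, -0.0054, 0.1416]
tool_rot: [0.613, 0.351, 0.614, -0.352]
contact_force: [-0.1, 0.7, 0.2]
gripper_width: -0.002
```

```bash
python3 - <<'E'
from h import *
q=bot.get_obs()['tool_rot'];M=R.from_quat([q[1],q[2],q[3],q[0]]).as_matrix();print(M.round(3))
e=bot.get_obs()['eef_pos'];print(e,(M.T@(np.array([.6419,-.004,.0425])-e)/.04).round(3))
p,_=bot.read_camera("top")
cv2.imwrite("pics/5top.png",cv2.resize(p[145:245,180:310,::-1],None,fx=6,fy=6,interpolation=cv2.INTER_CUBIC))
E
```

```text
[[-0.001  0.863  0.506]
 [-0.     0.506 -0.863]
 [-1.    -0.001 -0.   ]]
[ 0.63963085 -0.00537541  0.14160775] [2.478 0.07  0.   ]
```

View pics/5top.png

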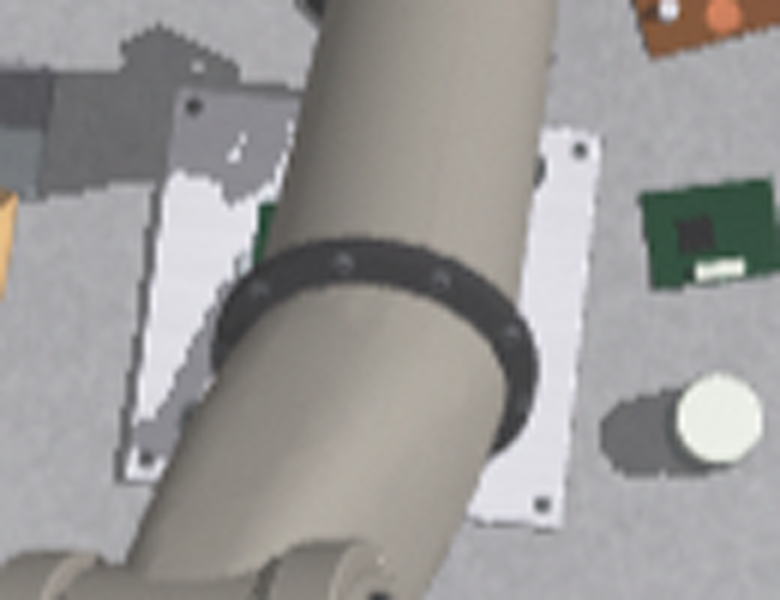

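Emit:
step_arm([
  [0.8,0.07,0,0,0,0],
  [0.8,0,0,0,0,0],
  [0.5,0,0,0,0,0],
  [0.35,0,0,0,0,0],
  [0,0,0,0,0,0],
])

```text
t: 8.15
eef_pos: [0.642, -0.0044, 0.0438]
tool_rot: [0.613, 0.352, 0.613, -0.353]
contact_force: [0.7, -0.3, 0.3]
gripper_width: 0.006
```

```bash
python3 - <<'E'
from h import *
p,_=bot.read_camera("scene")
cv2.imwrite("pics/5s.png",cv2.resize(p[170:260,215:335,::-1],None,fx=6.6,fy=6.6,interpolation=cv2.INTER_CUBIC))
E
```

```text
(no output)
```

View pics/5s.png

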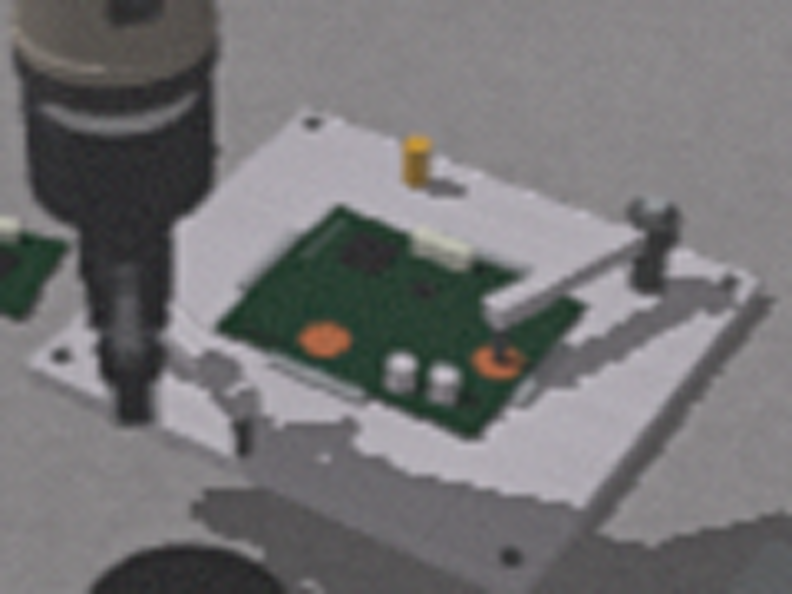

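Emit:
step_arm([
  [0.03,-0.085,-0.16,0,0,0],
  [0,-0.085,-0.16,0,0,0],
  [0,-0.085,-0.16,0,0,0],
  [0,-0.085,-0.16,0,0,0],
  [0,-0.085,-0.16,0,0,0],
  [0,-0.085,-0.16,0,0,0],
  [0,-0.085,-0.16,0,0,0],
  [0,-0.085,-0.16,0,0,0],
])

```text
t: 9.2
eef_pos: [0.593, 0.0264, 0.0434]
tool_rot: [0.613, 0.353, 0.613, -0.353]
contact_force: [2.1, -1.5, 0.8]
gripper_width: 0.006
```

Emit:
step_arm([
  [0,-0.12,-0.09,0,0,0],
  [0,-0.12,-0.09,0,0,0],
  [0,-0.12,-0.09,0,0,0],
  [0,-0.12,-0.09,0,0,0],
  [0,0,0,0,0,0],
])

```text
t: 9.82
eef_pos: [0.5683, 0.0294, 0.0431]
tool_rot: [0.613, 0.352, 0.614, -0.353]
contact_force: [0.6, 0.8, -0.1]
gripper_width: 0.0
```

```bash
python3 - <<'E'
from h import *
p,_=bot.read_camera("scene")
cv2.imwrite("pics/6s.png",cv2.resize(p[180:250,225:315,::-1],None,fx=8,fy=8,interpolation=cv2.INTER_CUBIC))
E
```

```text
(no output)
```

View pics/6s.png

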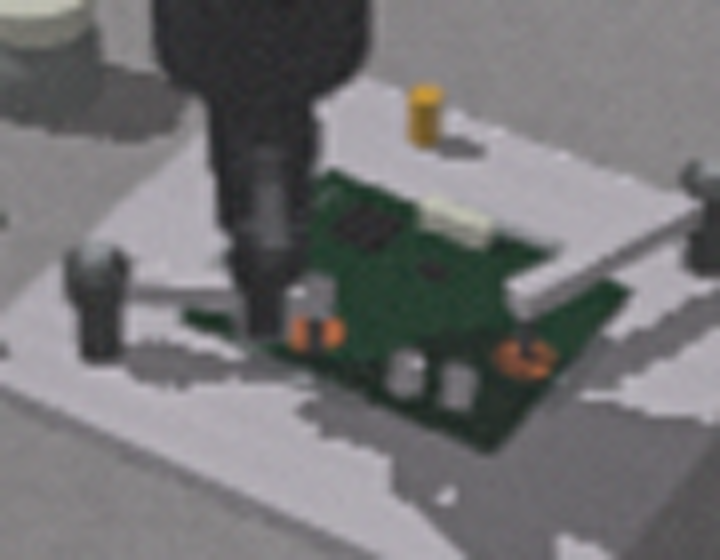

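```bash
python3 - <<'E'
from h import *
g=lambda u,v,z:plane("scene",(u+.5)/8-.5+225,(v+.5)/8-.5+180,z)
P=np.array([.5723,-.0372])
for x in(g(317,341,.017),g(317,345,.017),plane("scene",263.81,221.11,.015)):
    e=x[:2]-P;print(x,np.linalg.norm(e),np.degrees(np.arctan2(e[1],e[0])))
E
```

```text
[0.53816534 0.03928506 0.017     ] 0.08375643274897983 114.05081719872632
[0.54021908 0.04028135 0.017     ] 0.0838602714780402 112.49185225650443
[0.5321598  0.03511526 0.015     ] 0.08270872463460871 119.03344360159589
```

Emit:
step_arm([
  [0,-0.06,-0.03,0,0,0],
  [0,-0.06,-0.03,0,0,0],
  [0,0,0,0,0,0],
])

```text
t: 10.25
eef_pos: [0.5637, 0.0286, 0.0433]
tool_rot: [0.613, 0.352, 0.613, -0.353]
contact_force: [1.2, -0.7, 0.3]
gripper_width: -0.003
```

```bash
python3 - <<'E'
from h import *
p,_=bot.read_camera("scene")
cv2.imwrite("pics/7s.png",cv2.resize(p[200:245,240:300,::-1],None,fx=12,fy=12,interpolation=cv2.INTER_CUBIC))
E
```

```text
(no output)
```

View pics/7s.png

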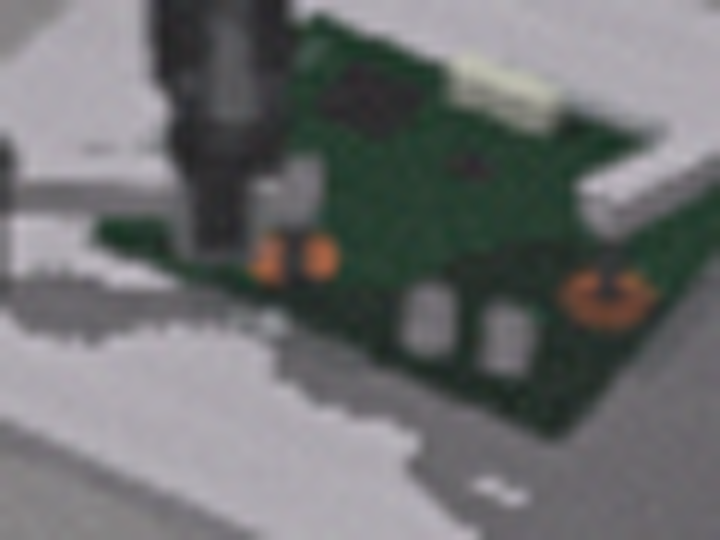

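```bash
python3 - <<'E'
from h import *
P=np.array([.5723,-.0372])
for t in(110,113,116,119,122):
    a=np.radians(t);f=P+.082*np.array([np.cos(a),np.sin(a)]);w=P+.088*np.array([np.cos(a),np.sin(a)])
    c=lambda X:tuple(round((x-o+.5)*12) for x,o in zip(proj("scene",X),(240,200)))
    print(t,"bot",c([*f,.017]),"top",c([*f,.04]),"tip top",c([*w,.052]))
p,_=bot.read_camera("scene")
im=cv2.resize(p[200:245,240:300,::-1],None,fx=12,fy=12,interpolation=cv2.INTER_CUBIC)[120:360,180:420]
cv2.imwrite("pics/8s.png",cv2.convertScaleAbs(cv2.resize(im,None,fx=2.5,fy=2.5),alpha=2.2))
E
```

```text
110 bot (288, 287) top (288, 218) tip top (313, 182)
113 bot (289, 276) top (290, 206) tip top (314, 170)
116 bot (289, 265) top (290, 195) tip top (315, 158)
119 bot (289, 254) top (290, 184) tip top (314, 146)
122 bot (288, 242) top (288, 173) tip top (313, 135)
```

View pics/8s.png

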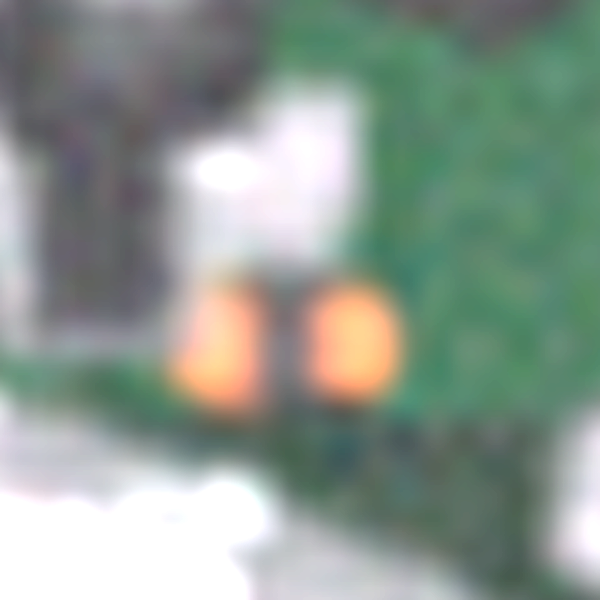

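Emit:
step_arm([
  [0,-0.075,-0.03,0,0,0],
  [0,0,0,0,0,0],
  [0,0.3,0,0,0,0],
  [0,0.6,0,0,0,0],
  [-0.8,0.6,0,0,0,0],
  [-1,0,0,0,0,0],
  [-1,0,0,0,0,0],
  [-1,0,0,0,0,0],
])

```text
t: 11.35
eef_pos: [0.6125, 0.0592, 0.1963]
tool_rot: [0.613, 0.352, 0.613, -0.353]
contact_force: [0.5, 1.2, -0.2]
gripper_width: -0.0
```

Emit:
step_arm([
  [0,-0.2,-1,0,0,0],
  [0,-0.2,-1,0,0,0],
  [0,-0.2,-1,0,0,0],
  [0,-0.2,-1,0,0,0],
  [0,-0.2,-1,0,0,0],
  [0,-0.2,-1,0,0,0],
  [0,0,-1,0,0,0],
  [0,0,-1,0,0,0],
])

```text
t: 12.35
eef_pos: [0.4091, 0.3124, 0.1953]
tool_rot: [0.613, 0.352, 0.613, -0.353]
contact_force: [-0.0, -0.3, 0.8]
gripper_width: -0.004
```

```bash
python3 - <<'E'
from meas import *
for n,b in(("scene",(190,245,230,310)),("top",(150,230,195,285))):
    p,d=bot.read_camera(n);np.savez(f"{n}9.npz",p=p,d=d)
    f=9
    cv2.imwrite(f"pics/9{n}.png",cv2.resize(p[b[0]:b[1],b[2]:b[3],::-1],None,fx=f,fy=f,interpolation=cv2.INTER_CUBIC)[:600])
E
```

```text
(no output)
```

View pics/9scene.png

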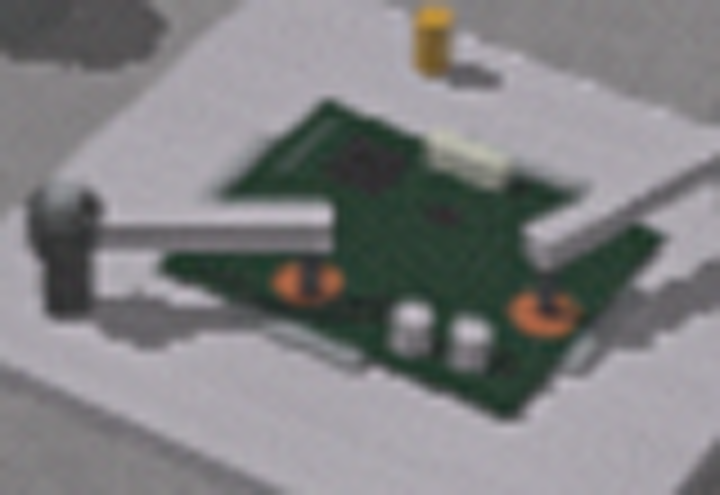

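View pics/9top.png

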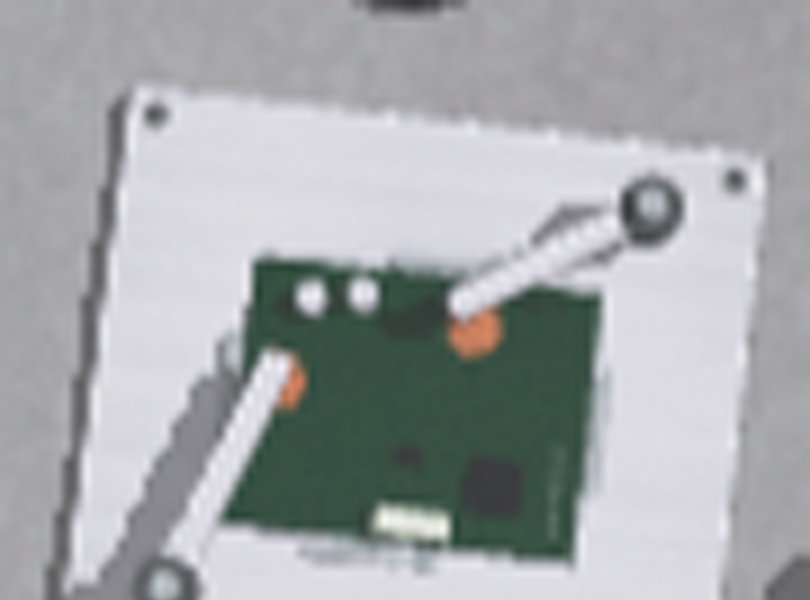

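```bash
python3 - <<'E'
from h import *
t=lambda u,v,z:plane("top",(u+.5)/9-.5+195,(v+.5)/9-.5+150,z)[:2]
s=lambda u,v,z:plane("scene",(u+.5)/9-.5+230,(v+.5)/9-.5+190,z)[:2]
A=lambda e:np.degrees(np.arctan2(e[1],e[0]))
for nm,h,tip,L,pad,foot,ps in(("L",(168,588),(276,354),.095,(.51067,.1109),(548,310),(.5108,.112)),("S",(652,209),(457,303),.082,(.53174,.03276),(312,289),(.53216,.03513))):
    H=t(*h,.056);T=t(*tip,.052);e=(T-H)/np.linalg.norm(T-H)
    F=T-.006*e;F2=H+L*e;pad=np.array(pad)
    print(nm,"top: foot",F,F2,"pad-foot mm",1e3*(pad-F),np.linalg.norm(pad-F)*1e3,np.linalg.norm(pad-F2)*1e3,"ang",A(e),A(pad-H))
    f=s(*foot,.017);print("  scene foot",f,"diff mm",1e3*(np.array(ps)-f))
E
python3 - <<'E'
import numpy as np,cv2
p=np.load("scene9.npz")['p'][205:235,255:300,::-1]
cv2.imwrite("pics/10.png",cv2.convertScaleAbs(cv2.resize(p,None,fx=17,fy=17,interpolation=cv2.INTER_CUBIC),alpha=1.8))
E
```

```text
L top: foot [0.50932955 0.11139429] [0.51002396 0.111092  ] pad-foot mm [ 1.34045371 -0.49428743] 1.4286833877957144 0.6739650193219734 ang -23.524154607630194 -23.47515610239134
  scene foot [0.51032676 0.1135329 ] diff mm [ 0.47324463 -1.53290097]
S top: foot [0.53781472 0.03318486] [0.53634629 0.03622011] pad-foot mm [-6.07471889 -0.42485812] 6.089557789500322 5.7611018850478235 ang 115.81727015194687 119.81511491002203
  scene foot [0.53597223 0.03833803] diff mm [-3.81222698 -3.20802948]
```

View pics/10.png

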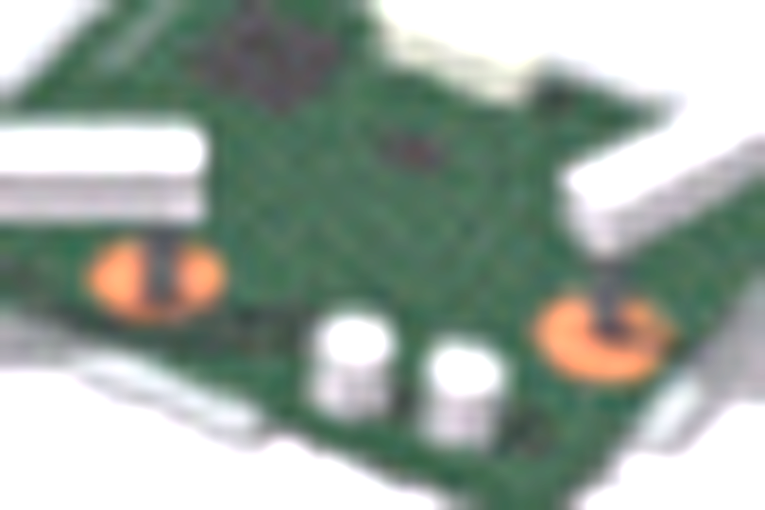

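Emit:
step_arm([
  [0,0,1,0,0,0],
  [0,0,1,0,0,0],
  [0,0.2,1,0,0,0],
  [0,0.2,1,0,0,0],
  [0,0.2,1,0,0,0],
  [0,0.2,1,0,0,0],
  [0,0.2,1,0,0,0],
  [0,0.2,1,0,0,0],
])

```text
t: 13.45
eef_pos: [0.6134, 0.0572, 0.1951]
tool_rot: [0.613, 0.352, 0.613, -0.353]
contact_force: [-0.1, 0.7, 0.3]
gripper_width: 0.002
```

Emit:
step_arm([
  [0.9,0,0,0,0,0],
  [0.9,0,0,0,0,0],
  [0.9,0,0,0,0,0],
  [0.8,0,0,0,0,0],
  [0.3,0,0,0,0,0],
  [0,0,0,0,0,0],
])

```text
t: 14.2
eef_pos: [0.6124, 0.0582, 0.0429]
tool_rot: [0.613, 0.352, 0.613, -0.353]
contact_force: [0.9, 0.2, 0.3]
gripper_width: 0.002
```

```bash
python3 - <<'E'
from h import *
q=bot.get_obs()['tool_rot'];M=R.from_quat([q[1],q[2],q[3],q[0]]).as_matrix()
e=bot.get_obs()['eef_pos'];print(e)
for g in([.5637,.0286,.043],[.5605,.0281,.043],[.5574,.0263,.043]): print((M.T@(np.array(g)-e)/.04).round(3))
E
```

```text
[0.61240807 0.05815786 0.04291911]
[-0.    -1.424  0.026]
[ 0.    -1.5   -0.003]
[ 0.    -1.589 -0.003]
```

Emit:
step_arm([
  [0,-0.5,0,0,0,0],
  [0,-0.5,0,0,0,0],
  [0,-0.35,0,0,0,0],
  [0,-0.12,0,0,0,0],
  [0,-0.12,0,0,0,0],
  [0,0,0,0,0,0],
])

```text
t: 14.95
eef_pos: [0.5584, 0.0269, 0.0437]
tool_rot: [0.613, 0.353, 0.613, -0.352]
contact_force: [0.6, 1.0, 0.1]
gripper_width: 0.003
```

Emit:
step_arm([
  [0,0.3,0,0,0,0],
  [0,0.6,0,0,0,0],
  [-0.8,0.6,0,0,0,0],
  [-1,0,0,0,0,0],
  [-1,0,0,0,0,0],
  [-1,0,0,0,0,0],
])

```text
t: 15.7
eef_pos: [0.61, 0.0573, 0.1964]
tool_rot: [0.613, 0.352, 0.613, -0.353]
contact_force: [0.7, -0.2, -0.4]
gripper_width: 0.002
```

Emit:
step_arm([
  [0,-0.2,-1,0,0,0],
  [0,-0.2,-1,0,0,0],
  [0,-0.2,-1,0,0,0],
  [0,-0.2,-1,0,0,0],
  [0,-0.2,-1,0,0,0],
  [0,-0.2,-1,0,0,0],
  [0,0,-1,0,0,0],
  [0,0,-1,0,0,0],
])

```text
t: 16.7
eef_pos: [0.4066, 0.3109, 0.1955]
tool_rot: [0.613, 0.352, 0.613, -0.352]
contact_force: [0.2, -0.1, 0.3]
gripper_width: 0.002
```

```bash
python3 - <<'E'
from meas import *
for n,b,f in(("scene",(205,235,255,300),17),("top",(150,217,195,285),9)):
    p,d=bot.read_camera(n);np.savez(f"{n}11.npz",p=p,d=d)
    cv2.imwrite(f"pics/11{n}.png",cv2.convertScaleAbs(cv2.resize(p[b[0]:b[1],b[2]:b[3],::-1],None,fx=f,fy=f,interpolation=cv2.INTER_CUBIC),alpha=1.8 if n=="scene" else 1))
E
```

```text
(no output)
```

View pics/11scene.png

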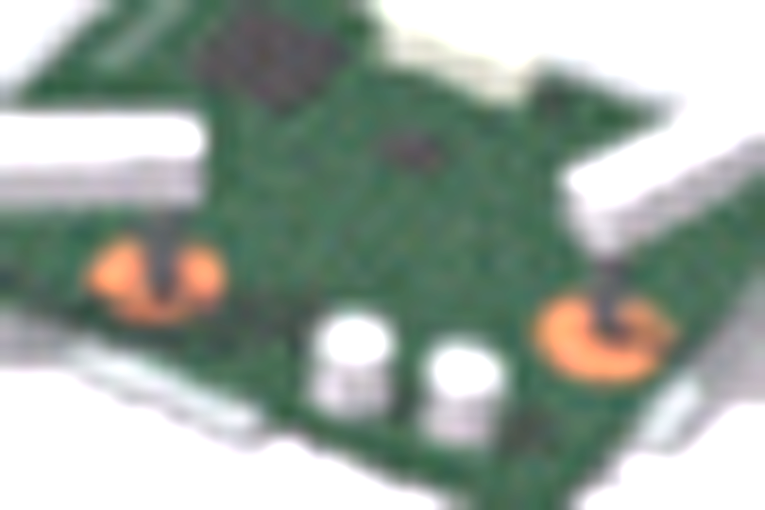

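View pics/11top.png

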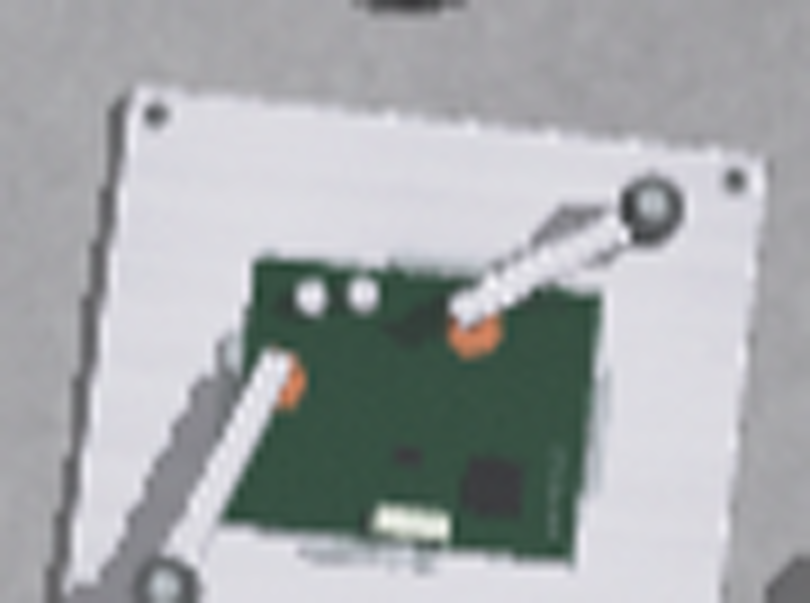

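```bash
python3 - <<'E'
from meas import *
t=lambda u,v,z:plane("top",(u+.5)/9-.5+195,(v+.5)/9-.5+150,z)[:2]
A=lambda e:np.degrees(np.arctan2(e[1],e[0]))
H=t(652,209,.056);T=t(460,309,.052);e=(T-H)/np.linalg.norm(T-H);pad=np.array((.53174,.03276))
F2=H+.082*e;print(F2,(pad-F2)*1e3,(pad-(T-.006*e))*1e3,A(e),A(pad-H))
s=lambda u,v,z:plane("scene",(u+.5)/17-.5+255,(v+.5)/17-.5+205,z)[:2]
print((s(157,281,.015)-s(162,289,.017))*1e3,(s(606,338,.015)-s(609,328,.017))*1e3)
# board displacement: green board centroid shift by phase corr on board patch w/o arms
for n,b in(("top",(202,212,222,258)),("scene",(200,214,260,285))):
    a,c=[cv2.cvtColor(np.load(f"{n}{k}.npz")['p'],cv2.COLOR_RGB2GRAY)[b[0]:b[1],b[2]:b[3]].astype(np.float32) for k in("0","11")]
    print(n,cv2.phaseCorrelate(a,c))
E
```

```text
[0.53404838 0.03506358] [-2.30838078 -2.30357802] [-3.86705532  0.67600996] 117.61485225454334 119.81511491002203
[-3.61764757 -2.73148252] [ 0.56672412 -0.22937229]
top ((-0.023447055022000285, 0.04469129488522405), 1.0076972070667478)
scene ((0.8369664852869345, 0.4397759845192102), 0.7223517875671387)
```

Both views put the long foot within about 1.5 mm of its pad centre. The short foot is still 3–4 mm short, so I'll give it one more small push.

Emit:
step_arm([
  [0,0,1,0,0,0],
  [0,0,1,0,0,0],
  [0,0.2,1,0,0,0],
  [0,0.2,1,0,0,0],
  [0,0.2,1,0,0,0],
  [0,0.2,1,0,0,0],
  [0,0.2,1,0,0,0],
  [0,0.2,1,0,0,0],
])

```text
t: 17.8
eef_pos: [0.6108, 0.0552, 0.1952]
tool_rot: [0.613, 0.352, 0.613, -0.353]
contact_force: [0.6, 0.4, -0.6]
gripper_width: -0.002
```

Emit:
step_arm([
  [0.9,0,0,0,0,0],
  [0.9,0,0,0,0,0],
  [0.9,0,0,0,0,0],
  [0.8,0,0,0,0,0],
  [0.3,0,0,0,0,0],
  [0,0,0,0,0,0],
])

```text
t: 18.55
eef_pos: [0.6095, 0.0563, 0.0429]
tool_rot: [0.613, 0.352, 0.613, -0.353]
contact_force: [-0.4, -0.3, 0.3]
gripper_width: 0.002
```

```bash
python3 - <<'E'
from h import *
q=bot.get_obs()['tool_rot'];M=R.from_quat([q[1],q[2],q[3],q[0]]).as_matrix()
e=bot.get_obs()['eef_pos'];print(e)
for g in([.5584,.0269,.043],[.5565,.0258,.043]): print((M.T@(np.array(g)-e)/.04).round(3))
E
```

```text
[0.60953462 0.05627407 0.0429331 ]
[ 0.    -1.474 -0.008]
[ 0.    -1.529 -0.008]
```

Emit:
step_arm([
  [0,-0.5,0,0,0,0],
  [0,-0.5,0,0,0,0],
  [0,-0.35,0,0,0,0],
  [0,-0.1,0,0,0,0],
  [0,-0.1,0,0,0,0],
  [0,0,0,0,0,0],
])

```text
t: 19.3
eef_pos: [0.5569, 0.026, 0.0437]
tool_rot: [0.613, 0.353, 0.613, -0.352]
contact_force: [1.3, 1.2, 1.5]
gripper_width: -0.004
```

Emit:
step_arm([
  [0,0.3,0,0,0,0],
  [0,0.6,0,0,0,0],
  [-0.8,0.6,0,0,0,0],
  [-1,0,0,0,0,0],
  [-1,0,0,0,0,0],
  [-1,0,0,0,0,0],
])

```text
t: 20.05
eef_pos: [0.6082, 0.0563, 0.1964]
tool_rot: [0.613, 0.352, 0.613, -0.353]
contact_force: [-0.1, 0.7, -0.2]
gripper_width: -0.003
```

Emit:
step_arm([
  [0,-0.2,-1,0,0,0],
  [0,-0.2,-1,0,0,0],
  [0,-0.2,-1,0,0,0],
  [0,-0.2,-1,0,0,0],
  [0,-0.2,-1,0,0,0],
  [0,-0.2,-1,0,0,0],
  [0,0,-1,0,0,0],
  [0,0,-1,0,0,0],
])

```text
t: 21.05
eef_pos: [0.4048, 0.3099, 0.1955]
tool_rot: [0.613, 0.352, 0.613, -0.352]
contact_force: [0.8, 0.2, 0.4]
gripper_width: -0.001
```

```bash
python3 - <<'E'
from meas import *
for n,b,f in(("scene",(205,235,255,300),17),("top",(150,217,195,285),9)):
    p,d=bot.read_camera(n);np.savez(f"{n}12.npz",p=p,d=d)
    cv2.imwrite(f"pics/12{n}.png",cv2.convertScaleAbs(cv2.resize(p[b[0]:b[1],b[2]:b[3],::-1],None,fx=f,fy=f,interpolation=cv2.INTER_CUBIC),alpha=1.8 if n=="scene" else 1))
E
```

```text
(no output)
```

View pics/12scene.png

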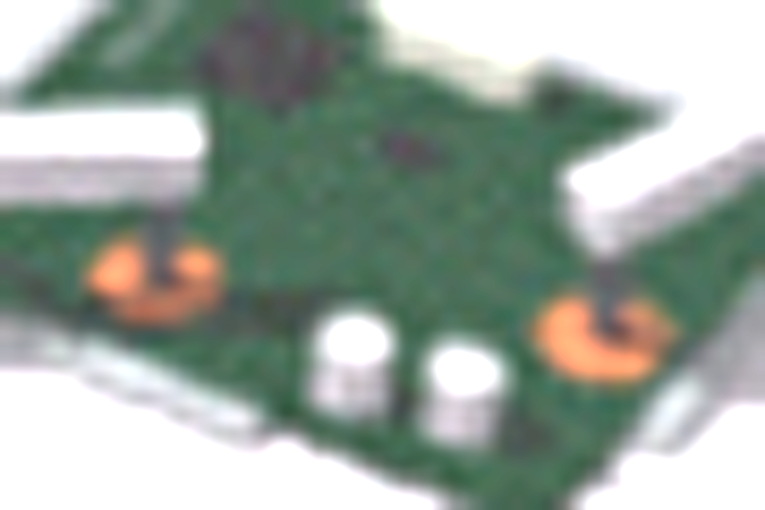

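View pics/12top.png

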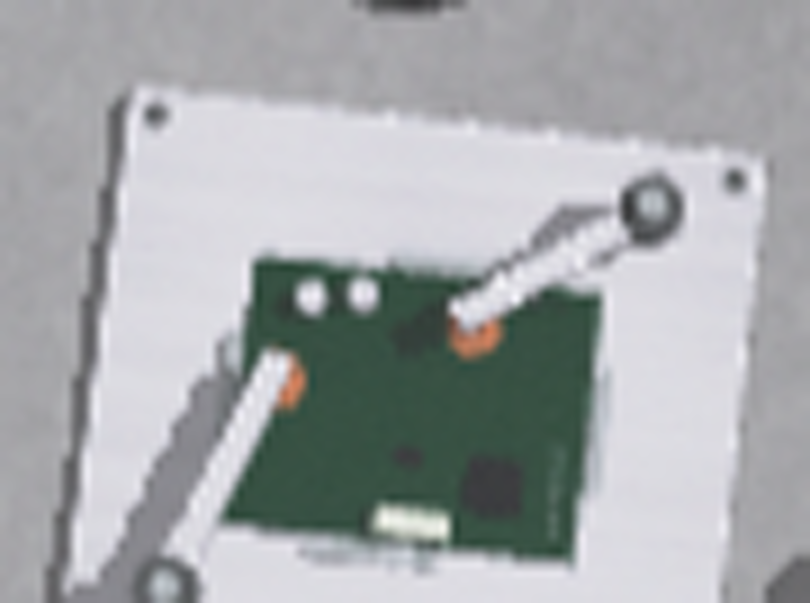

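```bash
python3 - <<'E'
from h import *
for n,b in(("top",(202,212,222,258)),("top",(215,230,235,262)),("top",(200,230,288,312))):
    a,c=[cv2.cvtColor(np.load(f"{n}{k}.npz")['p'],cv2.COLOR_RGB2GRAY)[b[0]:b[1],b[2]:b[3]].astype(np.float32) for k in("0","12")]
    print(b,cv2.phaseCorrelate(a,c))
print(bot.hand_in())
E
```

```text
(202, 212, 222, 258) ((0.07641985197117407, 0.013111035704701735), 0.9997337970468733)
(215, 230, 235, 262) ((0.589655754450849, 0.5115144463936678), 0.9951096492049135)
(200, 230, 288, 312) ((-0.02806177283648914, 0.028647157111722166), 0.9901183368431197)
the job is handed in; nothing more can be done
None
```

I pushed both arms round over the board with the shut fingertip, backed the gripper away clear of everything and handed the job in at about 21 s. The hand-in reports no verdict.

- **Long arm:** the camera checks put its foot about 1 to 2 mm from its pad's centre.
- **Short arm:** it stopped 3 to 6 mm short on the first checks, so I gave it two more small pushes. In the last scene picture its foot looks within about 2 mm of centre. I judged that by eye and did not recompute it from the top view after the final push.
- **Board:** the top view showed a shift of under 0.1 px (about 0.3 mm). An earlier scene-camera comparison gave about 0.9 px. I set that aside because the match was poor (0.72) and the arms and their shadows had moved in that patch.
- **Other things on the bench:**
  - The paste jar showed no measurable shift.
  - The patch around the spacer read about 0.8 px (roughly 2 to 3 mm). The tool did not go near it, so this may just be image noise, but I did not resolve it.
  - I did not measure the other bystanders.
- **Forces:** the tool force readings I saw at the end of each move stayed below about 3 N.

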